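# Check-weigh a sample canister on the beam scale

## Task

Hang the yellow-lidded sample canister by its bail on the peg hook of the beam scale, then slide the orange-knobbed poise along the beam until the beam balances level by itself, with the red pointer resting wholly inside the green band of the end post, and leave it so. The pivot is delicate: let the canister down with the sinking hook instead of dropping it, nudge the poise gently from its side rather than squeezing it, never lean on the beam or on the hung canister, and leave the oil bottle, the steel ring and the tray where they are.

Things in the scene. Friction and masses are not known exactly. Their poses are not given: they have to be found in the camera images.
- stand: Fixed stand of the beam scale; origin at table level below the pivot. +y runs along the level beam from the pivot to the poise and the end post; +x is the side where the peg hook sticks out. Grey base plate x +-65, y -120 to 350, 16 mm high. Blue fork at the pivot: x +-38, y +-15, top 212 mm. Pivot axis along x, 200 mm up. Yaw within 0.15 rad of the world's.
- beam (a joint): Tilt of the beam, rad: 0 level, stops at +-0.07. Positive: the poise end is up and the hook end down, so the poise must go outwards. Near balance 1 mm of poise travel changes it by about 0.005; more than about 13 mm off, the beam rests on a stop. It settles in about 1 s. A finger touching the poise or bar disturbs it: draw back a few mm before reading.
- poise (a joint): Travel of the poise along the beam, m: 0 at the inner end (100 mm from the pivot) to 0.14 at the outer end (240 mm from it), growing towards the end post. It starts near 0, too far in for any canister; balance is found between 0.03 and 0.13, depending on the unknown weight. It slides with 1.5 to 2 N and stays where it is left.
- poise_top (a point): Centre of the top face of the poise's orange knob: an upright block 24 mm long along the beam, 22 mm wide across it, standing 60 mm above the bar's top face (the lowest 5 mm is a 26 mm brass collar). Fingers can straddle it along the beam with a gap on both sides. Axes as the beam's: y along it, outwards.
- hook (a point): Point on the peg hook's axis where the bail should hang: 30 mm from the beam's centre plane on the stand's +x side, 120 mm from the pivot away from the poise. Steel peg, 7 mm thick, along +x from the beam's face (23 mm inwards of this point) to 22 mm beyond it, where its tip turns up, to 14 mm above the axis. Under the load it sinks about 17 mm, to the beam's stop (+0.07). Axes as the beam's.
- pointer (a point): Tip of the 4 mm thick red pointer at the outer end of the beam, 320 mm from the pivot. The beam is an aluminium bar 14 mm wide, 16 mm high, its axis 28 mm below the pivot (172 mm above the table when level); at its hook end, 185 to 208 mm from the pivot, it has a round dark counterweight of 40 mm diameter.
- band (a point): Centre of the green band, 16 mm high, 172 mm above the table, on the fixed white end post (26 mm wide in x, y = 322 to 334 mm from the pivot, 226 mm tall). The pointer is level with it when the beam balances.
- canister: Sample canister, loose, upright, origin at the centre of its underside: silver can 50 mm diameter, yellow lid 53 mm, its top 54 mm up. A stiff bail stands on it in its y-z plane: two flat uprights (outer faces y = +-20, 4 mm thick, 8 mm wide in x, 54 to 104 mm up) joined by a 5 mm round crossbar. Grip across the uprights (40 mm, along y) near the top; the peg goes through along x. 0.2 to 0.43 kg.
- bail (a point): Middle of the bail's crossbar, slightly peaked there, on the bar's axis (radius 2.5 mm), 109 mm above the canister's underside. When hung it lies 6 mm above the peg's axis. Axes as the canister's.
- oil: Bystander: amber oil bottle, 46 mm diameter, 100 mm tall, origin at the centre of its underside.
- race: Bystander: dark steel bearing ring, 52 mm outer diameter, 16 mm high, origin at the centre of its underside.
- tray: Bystander: black open parts tray 120 x 160 x 45 mm, origin at the centre of its underside.
Things that resemble listed ones, but are neither listed nor needed, are in the scene too. Of the things that look like the canister, take the one that is farthest to the robot's left at the start.

How it is judged:
On the way, in this order (a step that is already met when the one before it is completed fails the run):
1. the canister hangs by its bail on the peg hook, clear of the gripper (distance between bail and hook below 0.022 m and contact force between canister and beam above 0.8 N and contact force between canister and the fingers below 0.05 N), for 0.3 s.
2. the poise is slid out from where it began (value of joint poise above 0.025 m), for 0.1 s.
At the end, for the whole second after the job is handed in: The canister hangs by its bail on the peg hook (bail within 22 mm of the hook point), nearly at rest (under 60 mm/s), and the beam rests level within 0.02 rad (pointer wholly inside the green band), moving at less than 0.06 rad/s (distance between bail and hook below 0.022 m and contact force between canister and beam above 0.8 N and value of joint beam between -0.02 and 0.02 rad and velocity of joint beam between -0.06 and 0.06 rad/s and linear speed of canister below 0.06 m/s); the robot touches nothing.
It fails at once if more than 15 N on the beam, its poise or its hook (contact force between anything else and beam above 15 N).
It fails at once if the oil bottle is displaced (distance of oil from where it was at the start of the episode above 0.02 m).
It fails at once if the oil bottle is tipped (angle between oil's own z axis and vertical above 0.4 rad).
It fails at once if the steel ring is displaced (distance of race from where it was at the start of the episode above 0.02 m).
It fails at once if the tray is displaced (distance of tray from where it was at the start of the episode above 0.02 m).
It also fails if it takes over 72 s, if anything falls off the work surface, if the arm or the gripper's body presses on something with over 40 N, if the wrist force passes 120 N, or if a joint passes its speed limit or range.

## Robot

A 6-joint arm with a two-finger parallel gripper is mounted at the origin on the work surface. World frame = base frame: x ahead of the robot, y to its left, z up, the work surface at z = 0. Lengths are in m, angles in rad, forces in N, time in s.
With the tool pointing down it reaches from about 0.275 to 0.775 m from the base axis. Payload 14.6 kg.
Tool frame: the origin (TCP) lies at the very end of the fingers, on their centre line; the grasp point (between the pads) lies 19 mm behind it; z points along the fingers, y is the line along which they close (so a half turn about z gives the same grasp; the last joint's range is limited). The gripper opens to 85 mm and grips with 20 to 120 N. Pads are 22 mm wide; open, the fingers measure 114 mm over their backs; the gripper's body (76 mm by 85 mm) begins 54 mm behind the grasp point. The pads swing forward as they close: fully open they stand 13 mm farther back than shut.
Start: joints at [-1.342, 0.263, -0.048, 1.259, 0, 1.415], TCP at [0.197, -0.487, 0.231] pointing down, gripper open.
Joint ranges: [-2.65, 2.65], [-0.89, 1.7], [-1.18, 1.37], [-2.13, 2.11], [-1.35, 1.29], [-3.14, 3.14]. Speed limits (rad/s): [1.89, 1.89, 2.57, 2.79, 3.14, 3.14].

## Interface

Orientations are given as a rotation vector (axis times angle).
In Python, from cell import r, camera, get_calibration gives the robot as it stands. The module is installed in compiled form; this text tells all that it offers.
- The arm moves only by the tool apply_moves, never from a script. Its argument "rows" is a list of rows, each an object with "delta_pos": the shift along the world's x, y, z in normalised numbers (1 is 250 mm), a list of three; "rotation": the turn, a rotation vector about the world's x, y, z in a scale on which 1.0 is 360 degrees, a list of three; "gripper": the finger opening in m, from 0 to 0.0854. In form: [{"delta_pos": [tx, ty, tz], "rotation": [ax, ay, az], "gripper": gripper}, ...]. A call has 1 to 8 rows; each row is the pose to reach, as a shift and turn from the pose commanded when the call began; what a row does not reach only later rows make up. A row lasts 1/12 s, in which the tool goes at most 41.7 mm and 7.16 degrees, less where a joint would pass 70% of its speed; a pose out of reach is approached as far as the arm can. No shift or turn number may pass 1 either way. A call with a gripper value outside its range is refused whole. The fingers move at their own pace and stop on an object; "grip_force" is the grip in N (left out, the last holds). Time passes only in rows, so rows that repeat a pose let the fingers close. It gives the time, the measured TCP pose, the force, the opening and the grip force at its end, in the units of the state.
- r.read_state(): the state, without advancing time (a new reading comes with each control period).
- camera(name): name is "scene" or "top"; returns the picture (384x512x3 uint8, red, green, blue); there is no depth.
- get_calibration(name): a dict with "mtx" (3x3 intrinsics, pixels), "R" (3x3) and "t" (3): a world point X has camera coordinates R X + t. Camera axes: x right, y down, z forward; pixel columns grow to the right and rows downward; lengths in m; the calibration is good to about 2 mm. A picture is of the moment at which its call begins. get_calibration takes no time and is no camera call.
- r.hand_in(): hands the job in; it is judged then, once.
The state is a dict: "time_s": time; "joint_pos": joint angles; "qd": joint speeds; "joint_torque": joint torques, N m; "ee_pos": TCP position; "tcp_rot": TCP orientation; "ft_force": force on the tool from outside, world axes, zero at the start; "wrist_torque": the same for the moment, N m; "gripper_width": opening from 0.0 (shut) to 1.0 (fully open); "grasp_force": force on a finger pad.
Only numpy, scipy, OpenCV 4.12 (cv2) and the standard library are available. Lean on these libraries where they do the work, as an engineer would, in place of code of your own. Each camera call takes 0.05 s, during which the arm holds its last target. There are 200 camera calls.

## Working session

There is one attempt and no reset: what is moved stays moved. The work goes in short steps, Python scripts to look and compute and a tool call to move; the robot and the scene stay as the last step left them, time stands still between calls to the robot, and variables do not carry over. Pictures are saved under pics/ and viewed, at most 11 in all, crops included, and the job is handed in when it is done.

Besides the shell and the picture viewer there is one more tool, called after "Emit:" as name([rows], argument=value, ...), one row to a line, values as JSON. apply_moves: Moves the arm, as the interface text tells. Its arguments: {"type":"object","properties":{"rows":{"type":"array"},"grip_force":{"type":"number"}},"required":["rows"]}

```bash
mkdir -p pics
cat > h.py <<'E'
import numpy as np, cv2
from cell import r, camera, get_calibration
def ray(n,u,v):
    c=get_calibration(n);K,R,t=[np.array(c[k]) for k in('mtx','R','t')]
    return -R.T@t.ravel(), R.T@np.linalg.inv(K)@np.array([u,v,1.])
def onz(n,u,v,z):
    o,d=ray(n,u,v);return o+d*(z-o[2])/d[2]
def tri(uv1,uv2,n1='scene',n2='top'):
    o1,d1=ray(n1,*uv1);o2,d2=ray(n2,*uv2)
    s=np.linalg.lstsq(np.c_[d1,-d2],o2-o1,rcond=None)[0]
    a,b=o1+s[0]*d1,o2+s[1]*d2
    return (a+b)/2,np.linalg.norm(a-b)
def proj(n,X):
    c=get_calibration(n);p=np.array(c['mtx'])@(np.array(c['R'])@np.array(X)+np.array(c['t']).ravel());return p[:2]/p[2]
E
python3 - <<'E'
from h import *
a=camera('scene');b=camera('top')
np.save('s0.npy',a);np.save('t0.npy',b)
for n,i in(('scene',a),('top',b)):
    cv2.imwrite(f'pics/{n}0.png',cv2.resize(i[:,:,::-1],(800,600),interpolation=cv2.INTER_CUBIC))
    o,d=ray(n,256,192);print(n,o,d)
print(r.read_state())
E
```

```text
scene [ 1.01792186 -0.67215654  1.27622867] [-0.37779204  0.46624716 -0.79993177]
top [ 0.09809319 -0.02802926  1.88756603] [ 0.22137863  0.01494632 -0.97514616]
{'time_s': 0.1, 'joint_pos': array([-1.34230614e+00,  2.63464377e-01, -4.88533902e-02,  1.25941849e+00,
       -1.40081775e-05,  1.41554753e+00]), 'qd': array([ 0.00085479, -0.00017165,  0.00357141,  0.0020351 ,  0.00075714,
       -0.00073089]), 'joint_torque': array([ 3.22022068e-03, -6.38575745e+01,  3.85064793e+01,  9.90205997e-03,
       -2.11612250e-04, -1.18764152e-05]), 'ee_pos': array([ 0.19651448, -0.48656717,  0.23088612]), 'tcp_rot': array([-3.08302114e+00, -5.98905163e-01,  7.60224521e-05]), 'ft_force': array([-0.34099825, -0.03336544,  0.05082206]), 'wrist_torque': array([-0.07436277, -0.00823753, -0.017024  ]), 'grasp_force': 0.0, 'gripper_width': 0.999856820299831}
```

View pics/scene0.png

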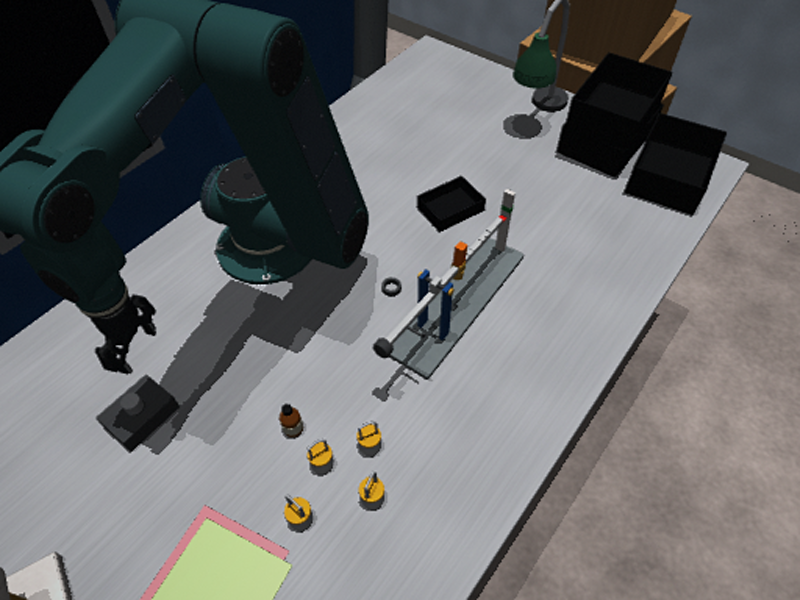

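View pics/top0.png

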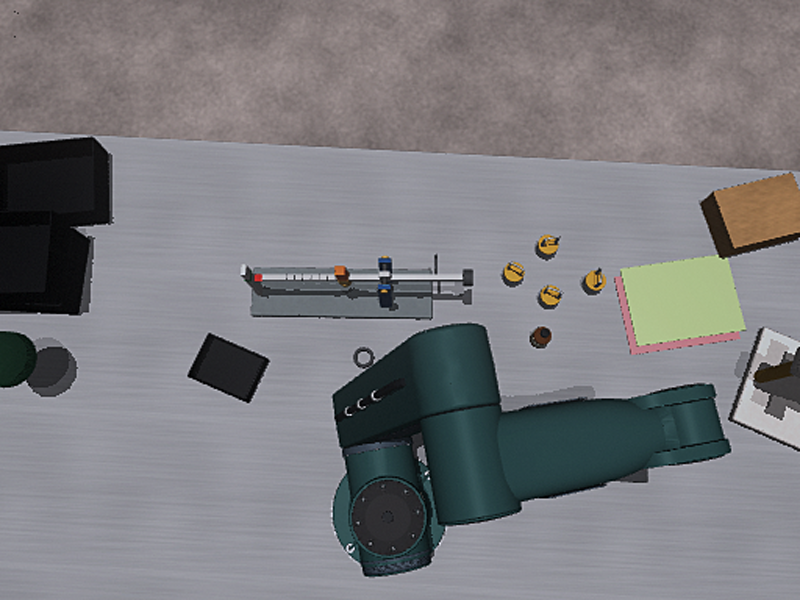

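Candidates for the canister in scene and top view (pixels at 800x600): (369,437)/(513,273), (319,456)/(550,296), (371,491)/(547,245) and (297,513)/(595,281). Farthest to the robot's left (+y, left in the top view) is top (513,273), which is scene (369,437). I'll check that one in a close crop.

Run:
```python
from h import *
a=np.load('s0.npy');b=np.load('t0.npy')
def crop(i,x0,y0,w,h,W,H): return cv2.resize(i[y0:y0+h,x0:x0+w,::-1],(W,H),interpolation=cv2.INTER_CUBIC)
A=crop(a,216,260,40,40,400,400);B=crop(b,308,155,40,40,400,400)
cv2.imwrite('pics/crop1.png',np.hstack([A,B]))
def blobs(n,i,lo,hi,mn=4):
    m=cv2.inRange(cv2.cvtColor(i,cv2.COLOR_RGB2HSV),lo,hi)
    k,l,s,c=cv2.connectedComponentsWithStats(m)
    return [(tuple(np.round(c[j],1)),tuple(s[j][:5])) for j in range(1,k) if s[j][4]>=mn]
for nm,lo,hi in(('yellow',(18,150,90),(30,255,255)),('orange',(5,170,120),(14,255,255)),('red',(0,200,100),(4,255,255)),('blue',(105,120,60),(120,255,255)),('green',(50,100,40),(85,255,255))):
    for n,i in(('scene',a),('top',b)):
        print(nm,n)
        for bl in blobs(n,i,lo,hi,5): print('  ',[float(v) for v in bl[0]],[int(v) for v in bl[1]])
```

```text
yellow scene
   [295.5, 169.5] [294, 168, 4, 4, 6]
   [287.8, 186.0] [287, 185, 3, 3, 6]
   [236.0, 278.9] [229, 272, 15, 14, 144]
   [204.4, 290.5] [197, 283, 15, 15, 154]
   [237.8, 313.5] [230, 306, 16, 15, 161]
   [189.9, 326.9] [182, 318, 17, 17, 179]
yellow top
   [350.4, 156.7] [345, 150, 12, 13, 87]
   [327.8, 174.7] [323, 169, 12, 11, 82]
   [331.4, 169.0] [329, 168, 6, 4, 7]
   [380.1, 179.6] [375, 173, 13, 13, 88]
   [383.2, 177.0] [383, 175, 2, 5, 5]
   [351.4, 189.6] [346, 183, 13, 12, 85]
   [354.5, 183.6] [352, 183, 6, 3, 8]
   [245.5, 185.7] [244, 185, 4, 2, 6]
orange scene
   [295.0, 157.0] [292, 155, 7, 5, 25]
orange top
   [217.2, 172.6] [214, 170, 7, 6, 38]
red scene
   [321.8, 139.1] [320, 138, 4, 4, 9]
red top
   [164.5, 176.3] [163, 176, 4, 2, 6]
blue scene
   [271.0, 175.5] [268, 173, 7, 6, 20]
   [286.2, 183.3] [283, 180, 7, 7, 23]
blue top
   [245.6, 166.2] [242, 165, 8, 3, 20]
   [245.3, 183.2] [242, 182, 8, 3, 20]
green scene
   [343.7, 38.3] [330, 22, 26, 30, 445]
green top
   [2.1, 228.0] [0, 219, 8, 20, 56]
```

View pics/crop1.png

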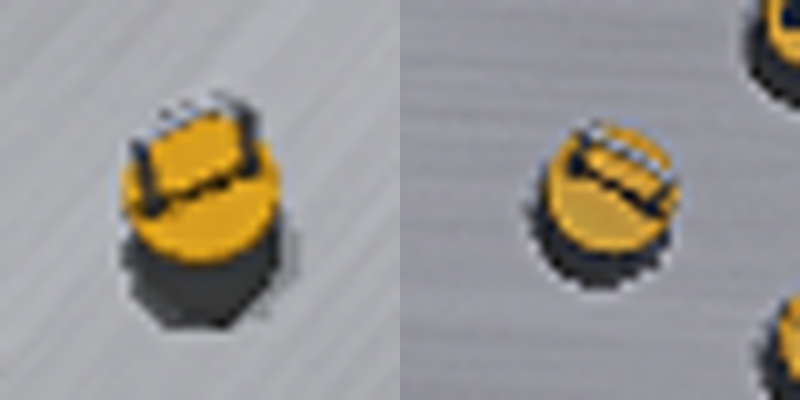

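The crop confirms the choice: an upright canister with its bail. The crossbar runs from (229.0,273.3) to (240.0,269.3) in scene, and from (326.0,167.3) to (334.4,172.8) in top. Next I'll triangulate these points and the scale.

Run:
```python
from h import *
np.set_printoptions(precision=4,suppress=True)
p1=tri((240.05,269.25),(326.05,167.25));p2=tri((229.05,273.25),(334.35,172.75))
print('bail ends',p1,p2,'len',np.linalg.norm(p1[0]-p2[0]),'yaw',np.degrees(np.arctan2(*(p1[0]-p2[0])[[0,1]])), (p1[0]+p2[0])/2)
print('lid top',onz('top',329,173.4,.054))
print('fork top',[onz('top',*q,.212) for q in((245.6,166.2),(245.3,183.2))])
print('fork scene',[onz('scene',*q,.212) for q in((286.2,182.3),(271,174.5))])
print('fork tri',tri((286.2,182.3),(245.6,166.2)),tri((271,174.5),(245.3,183.2)))
print('pointer',tri((321.8,139.1),(164.5,176.3)))
print('poise',tri((295,157),(217.2,172.6)))
a=np.load('s0.npy');b=np.load('t0.npy')
c=lambda i,x0,y0,w,h,s:cv2.resize(i[y0:y0+h,x0:x0+w,::-1],None,fx=s,fy=s,interpolation=cv2.INTER_CUBIC)
A=c(a,232,110,105,135,5);A=cv2.resize(A,(467,600));B=c(b,150,155,160,50,5)
cv2.imwrite('pics/stand.png',np.vstack([cv2.resize(c(a,232,115,105,130,5)[:,:],(525,345))[:, :],]) if 0 else np.vstack([cv2.copyMakeBorder(cv2.resize(a[115:235,232:337,::-1],None,fx=2.9,fy=2.9,interpolation=cv2.INTER_CUBIC),0,0,0,800-304,cv2.BORDER_CONSTANT)[:348],B]))
```

```text
bail ends (array([ 0.6169, -0.2693,  0.1049]), np.float64(0.0006220397115811068)) (array([ 0.5969, -0.302 ,  0.104 ]), np.float64(0.00024913535375784273)) len 0.03831955451057008 yaw 31.4477552688864 [ 0.6069 -0.2857  0.1045]
lid top [ 0.6069 -0.2884  0.054 ]
fork top [array([0.5736, 0.0413, 0.212 ]), array([0.5092, 0.0384, 0.212 ])]
fork scene [array([0.5728, 0.0445, 0.212 ]), array([0.5101, 0.0408, 0.212 ])]
fork tri (array([0.5734, 0.0418, 0.2148]), np.float64(0.001864655018869152)) (array([0.5098, 0.0393, 0.2128]), np.float64(0.0023078034350218326))
pointer (array([0.5342, 0.3481, 0.1533]), np.float64(0.0013831605403586782))
poise (array([0.5391, 0.1426, 0.2323]), np.float64(0.002776291081252052))
```

View pics/stand.png

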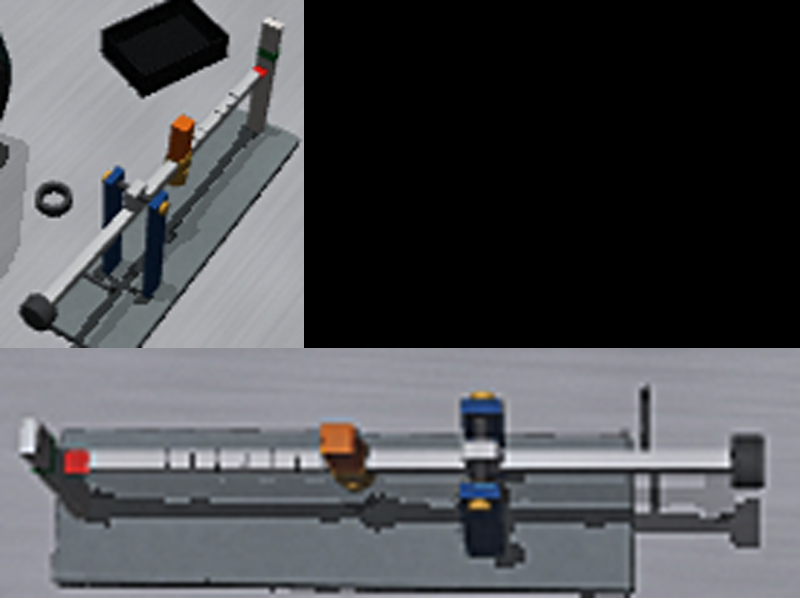

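The stand crop shows the beam strip along row ~177 of the top view, the pivot at column ~246, the dark peg at column ~278.6 (rows 163–175), and the pointer below the band. The beam is at the -0.07 stop, as expected unloaded. Next I'll fit the beam line.

Run:
```python
from h import *
np.set_printoptions(precision=4,suppress=True)
b=np.load('t0.npy').astype(int);g=b.min(2)
th=-0.07; y0=.041
P=[]
for c in list(range(171,211))+list(range(253,294)):
    w=np.clip(g[170:185,c]-170,0,None)
    if w.sum()<60: continue
    v=(w*np.arange(170,185)).sum()/w.sum()
    z=.18
    for _ in range(4):
        X=onz('top',c,v,z); z=.2-.02+th*(X[1]-y0)
    P.append(X)
P=np.array(P)
k=np.polyfit(P[:,1],P[:,0],1);res=P[:,0]-np.polyval(k,P[:,1])
print(len(P),'x=k y+c',k,'yaw deg',-np.degrees(np.arctan(k[0])),'res',res.std(),np.abs(res).max(),'x at .041',np.polyval(k,.041))
print(g[158:182,275:283])
print('row167',g[168,270:290]); 
for v in(165,168,171): print(onz('top',278.6,v,.181))
# poise top
print('poise top',[onz('top',217.2,172.6,z) for z in(.233,)])
s=np.load('s0.npy').min(2); print(s[195:235:1,250:275].shape)
```

```text
71 x=k y+c [-0.0365  0.5417] yaw deg 2.0893393818593116 res 0.00020565897463731476 0.0008751741608524766 x at .041 0.540163728599164
[[144 145 147 146 144 147 148 147]
 [141 141 141 142 141 142 142 141]
 [146 144 144 145 145 146 146 146]
 [149 149 148 150 150 147 145 144]
 [150 151 157 159 108 158 153 150]
 [148 151 153  60  52 159 151 148]
 [148 151 156  28  21 162 151 146]
 [147 151 156  46  36 162 151 147]
 [146 149 154  56  51 159 150 148]
 [144 144 150  56  52 155 145 143]
 [150 154 159  58  49 163 151 147]
 [152 153 159  58  52 165 153 153]
 [152 155 157  72  49 163 152 151]
 [118 153 156  73  48 161 149 146]
 [ 84 159 157  40  48 159 147 145]
 [ 79 110 162  42  48 160 150 147]
 [ 72  83 161  33  41 161 147 146]
 [133 130 176 109 104 177 169 169]
 [192 192 195 193 192 192 187 186]
 [192 190 191 191 189 191 189 187]
 [206 207 205 206 206 205 205 205]
 [ 33  29  25  24  28  32  30  28]
 [ 71  57 129 126 124  53  60 129]
 [ 85  71 166 161 164  61  66 164]]
row167 [151 148 150 150 151 150 154 159  58  49 163 151 147 147 147 147 147 146
 146 146]
[ 0.5939 -0.0807  0.181 ]
[ 0.5822 -0.0813  0.181 ]
[ 0.5706 -0.0818  0.181 ]
poise top [array([0.5379, 0.1415, 0.233 ])]
(40, 25)
```

Careful with the scale: shifts go in shares of 250 mm and turns go in shares of 360 degrees. That gives: 0.18 m / 0.25 = 0.72, 0.09 m / 0.25 = 0.36, 56 degrees / 360 = 0.1556.

Emit:
apply_moves([
  {"delta_pos": [0.72, 0.36, 0], "rotation": [0, 0, 0.1556], "gripper": 0.065},
  {"delta_pos": [0.72, 0.36, 0], "rotation": [0, 0, 0.1556], "gripper": 0.065},
  {"delta_pos": [0.72, 0.36, 0], "rotation": [0, 0, 0.1556], "gripper": 0.065},
  {"delta_pos": [0.72, 0.36, 0], "rotation": [0, 0, 0.1556], "gripper": 0.065},
  {"delta_pos": [0.72, 0.36, 0], "rotation": [0, 0, 0.1556], "gripper": 0.065},
  {"delta_pos": [0.72, 0.36, 0], "rotation": [0, 0, 0.1556], "gripper": 0.065},
  {"delta_pos": [0.72, 0.36, 0], "rotation": [0, 0, 0.1556], "gripper": 0.065},
  {"delta_pos": [0.72, 0.36, 0], "rotation": [0, 0, 0.1556], "gripper": 0.065},
])

```text
time_s: 0.77
ee_pos: [0.3772, -0.3961, 0.2309]
tcp_rot: [-2.433, -1.986, -0.0]
ft_force: [0.1, 0.6, -0.4]
gripper_width: 0.758
grasp_force: 0.0
```

To row units: 0.2305 m / 0.25 = 0.922, 0.1096 m / 0.25 = 0.4384, 70.6 degrees / 360 = 0.1961.

Emit:
apply_moves([
  {"delta_pos": [0.922, 0.4384, -0.12], "rotation": [0, 0, 0.1961], "gripper": 0.065},
  {"delta_pos": [0.922, 0.4384, -0.12], "rotation": [0, 0, 0.1961], "gripper": 0.065},
  {"delta_pos": [0.922, 0.4384, -0.12], "rotation": [0, 0, 0.1961], "gripper": 0.065},
  {"delta_pos": [0.922, 0.4384, -0.12], "rotation": [0, 0, 0.1961], "gripper": 0.065},
  {"delta_pos": [0.922, 0.4384, -0.12], "rotation": [0, 0, 0.1961], "gripper": 0.065},
  {"delta_pos": [0.922, 0.4384, -0.12], "rotation": [0, 0, 0.1961], "gripper": 0.065},
  {"delta_pos": [0.922, 0.4384, -0.12], "rotation": [0, 0, 0.1961], "gripper": 0.065},
  {"delta_pos": [0.922, 0.4384, -0.12], "rotation": [0, 0, 0.1961], "gripper": 0.065},
])

```text
time_s: 1.43
ee_pos: [0.6091, -0.2852, 0.1995]
tcp_rot: [-1.181, -2.909, -0.001]
ft_force: [-0.2, -0.3, 0.4]
gripper_width: 0.761
grasp_force: 0.0
```

To row units: -0.06 m / 0.25 = -0.24, -0.03 m / 0.25 = -0.12, 13.3 degrees / 360 = 0.0369.

Emit:
apply_moves([
  {"delta_pos": [0, 0, -0.04], "rotation": [0, 0, 0.0194], "gripper": 0.065},
  {"delta_pos": [0, 0, -0.12], "rotation": [0, 0, 0.0369], "gripper": 0.065},
  {"delta_pos": [0, 0, -0.24], "rotation": [0, 0, 0.0369], "gripper": 0.065},
  {"delta_pos": [0, 0, -0.24], "rotation": [0, 0, 0.0369], "gripper": 0.065},
])

```text
time_s: 1.77
ee_pos: [0.6051, -0.2859, 0.1362]
tcp_rot: [-0.848, -3.018, -0.003]
ft_force: [-1.3, 0.7, -1.1]
gripper_width: 0.76
grasp_force: 0.0
```

Run:
```python
from h import *
a=camera('scene');b=camera('top')
s=r.read_state();print(s['ee_pos'],s['tcp_rot'])
cv2.imwrite('pics/pre.png',np.hstack([cv2.resize(i[y:y+60,x:x+60,::-1],(400,400),interpolation=cv2.INTER_CUBIC) for i,x,y in((a,200,240),(b,300,140))]))
```

```text
[ 0.60655747 -0.28687873  0.14104588] [-8.51235681e-01 -3.02187855e+00 -9.97976753e-04]
```

View pics/pre.png

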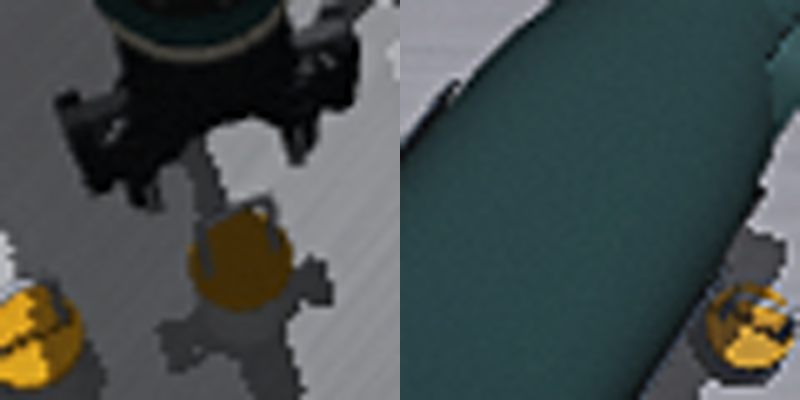

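The fingers in the scene view (left ~(150,200), right ~(300,160) in the crop) straddle the bail, lined up with its uprights. I'll descend and close.

To row units: -0.068 m / 0.25 = -0.272, -0.065 m / 0.25 = -0.26.

Emit:
apply_moves([
  {"delta_pos": [0, 0, -0.08], "rotation": [0, 0, 0], "gripper": 0.065},
  {"delta_pos": [0, 0, -0.16], "rotation": [0, 0, 0], "gripper": 0.065},
  {"delta_pos": [0, 0, -0.22], "rotation": [0, 0, 0], "gripper": 0.065},
  {"delta_pos": [0, 0, -0.26], "rotation": [0, 0, 0], "gripper": 0.065},
  {"delta_pos": [0, 0, -0.272], "rotation": [0, 0, 0], "gripper": 0.065},
  {"delta_pos": [0, 0, -0.272], "rotation": [0, 0, 0], "gripper": 0.05},
  {"delta_pos": [0, 0, -0.272], "rotation": [0, 0, 0], "gripper": 0.035},
  {"delta_pos": [0, 0, -0.272], "rotation": [0, 0, 0], "gripper": 0.03},
], grip_force=40)

```text
time_s: 2.53
ee_pos: [0.6079, -0.2874, 0.0748]
tcp_rot: [0.85, 3.022, -0.0]
ft_force: [0.7, 2.7, 3.2]
gripper_width: 0.46
grasp_force: 40.1
```

Emit:
apply_moves([
  {"delta_pos": [0, 0, 0], "rotation": [0, 0, 0], "gripper": 0.03},
  {"delta_pos": [0, 0, 0], "rotation": [0, 0, 0], "gripper": 0.03},
  {"delta_pos": [0, 0, 0], "rotation": [0, 0, 0], "gripper": 0.03},
  {"delta_pos": [0, 0, 0], "rotation": [0, 0, 0], "gripper": 0.03},
])

```text
time_s: 2.87
ee_pos: [0.6079, -0.2874, 0.0747]
tcp_rot: [0.85, 3.022, -0.0]
ft_force: [1.2, 2.6, 7.5]
gripper_width: 0.458
grasp_force: 40.4
```

To row units: 0.105 m / 0.25 = 0.42, 0.098 m / 0.25 = 0.392, 20 degrees / 360 = 0.0556.

Emit:
apply_moves([
  {"delta_pos": [0, 0, 0.04], "rotation": [0, 0, 0], "gripper": 0.03},
  {"delta_pos": [0, 0, 0.12], "rotation": [0, 0, 0], "gripper": 0.03},
  {"delta_pos": [0, 0, 0.22], "rotation": [0, 0, 0], "gripper": 0.03},
  {"delta_pos": [0, 0, 0.32], "rotation": [0, 0, 0], "gripper": 0.03},
  {"delta_pos": [0.012, 0.08, 0.392], "rotation": [0, 0, 0.0139], "gripper": 0.03},
  {"delta_pos": [0.032, 0.18, 0.392], "rotation": [0, 0, 0.0278], "gripper": 0.03},
  {"delta_pos": [0.048, 0.3, 0.392], "rotation": [0, 0, 0.0417], "gripper": 0.03},
  {"delta_pos": [0.064, 0.42, 0.392], "rotation": [0, 0, 0.0556], "gripper": 0.03},
])

```text
time_s: 3.53
ee_pos: [0.6231, -0.1815, 0.1724]
tcp_rot: [0.307, 3.126, -0.001]
ft_force: [0.8, -0.3, -1.4]
gripper_width: 0.459
grasp_force: 40.7
```

To row units: 0.103 m / 0.25 = 0.412, 0.096 m / 0.25 = 0.384, 13.5 degrees / 360 = 0.0375.

Emit:
apply_moves([
  {"delta_pos": [0.016, 0.12, 0], "rotation": [0, 0, 0.0111], "gripper": 0.03},
  {"delta_pos": [0.032, 0.22, 0], "rotation": [0, 0, 0.0222], "gripper": 0.03},
  {"delta_pos": [0.04, 0.32, 0], "rotation": [0, 0, 0.0306], "gripper": 0.03},
  {"delta_pos": [0.044, 0.384, 0], "rotation": [0, 0, 0.0375], "gripper": 0.03},
  {"delta_pos": [0.044, 0.412, 0], "rotation": [0, 0, 0.0375], "gripper": 0.03},
  {"delta_pos": [0.044, 0.412, 0], "rotation": [0, 0, 0.0375], "gripper": 0.03},
  {"delta_pos": [0.044, 0.412, 0], "rotation": [0, 0, 0.0375], "gripper": 0.03},
])

```text
time_s: 4.12
ee_pos: [0.634, -0.0799, 0.1715]
tcp_rot: [-0.055, 3.141, -0.001]
ft_force: [-0.3, 0.1, -1.6]
gripper_width: 0.463
grasp_force: 40.8
```

Run:
```python
from h import *
a=camera('scene');b=camera('top')
np.save('s1.npy',a);np.save('t1.npy',b)
s=r.read_state();print(s['ee_pos'],s['tcp_rot'],s['ft_force'],s['gripper_width'])
for X in((.5745,-.0813,.18),(.5965,-.0805,.194)): print(proj('scene',X),proj('top',X))
cv2.imwrite('pics/app.png',np.hstack([cv2.resize(i[y:y+80,x:x+80,::-1],(400,400),interpolation=cv2.INTER_CUBIC) for i,x,y in((a,230,170),(b,240,130))]))
```

```text
[ 0.63402995 -0.08048589  0.17127498] [ 5.38349559e-02 -3.14103861e+00  4.76285128e-04] [-0.21423032  0.07870777 -1.07660121] 0.4559234306232237
[264.63145328 211.73732742] [278.50729468 170.04867883]
[270.06421848 212.55085202] [278.72008469 163.34618811]
```

View pics/app.png

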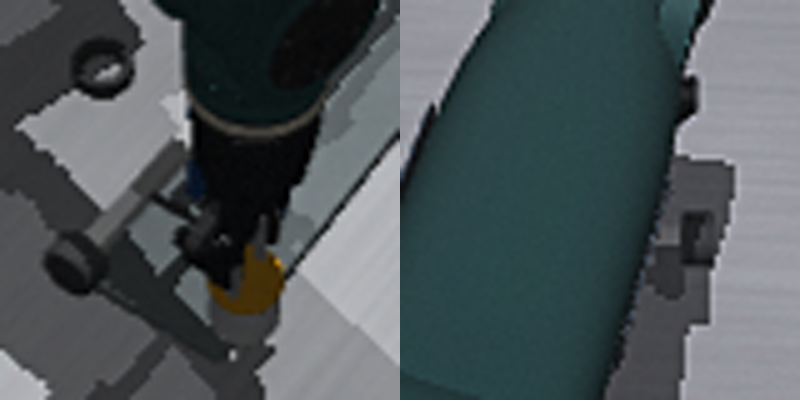

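To row units: -0.0585 m / 0.25 = -0.234, -0.055 m / 0.25 = -0.22.

Emit:
apply_moves([
  {"delta_pos": [-0.04, 0, 0], "rotation": [0, 0, 0], "gripper": 0.03},
  {"delta_pos": [-0.088, 0, 0], "rotation": [0, 0, 0], "gripper": 0.03},
  {"delta_pos": [-0.136, 0, 0], "rotation": [0, 0, 0], "gripper": 0.03},
  {"delta_pos": [-0.184, 0, 0], "rotation": [0, 0, 0], "gripper": 0.03},
  {"delta_pos": [-0.22, 0, 0], "rotation": [0, 0, 0], "gripper": 0.03},
  {"delta_pos": [-0.234, 0, 0], "rotation": [0, 0, 0], "gripper": 0.03},
  {"delta_pos": [-0.234, 0, 0], "rotation": [0, 0, 0], "gripper": 0.03},
  {"delta_pos": [-0.234, 0, 0], "rotation": [0, 0, 0], "gripper": 0.03},
])

```text
time_s: 4.88
ee_pos: [0.576, -0.0796, 0.1714]
tcp_rot: [-0.056, 3.141, -0.0]
ft_force: [-0.2, 0.5, -2.2]
gripper_width: 0.457
grasp_force: 40.8
```

To row units: -0.015 m / 0.25 = -0.06, -0.013 m / 0.25 = -0.052.

Emit:
apply_moves([
  {"delta_pos": [0, 0, -0.012], "rotation": [0, 0, 0], "gripper": 0.03},
  {"delta_pos": [0, 0, -0.024], "rotation": [0, 0, 0], "gripper": 0.03},
  {"delta_pos": [0, 0, -0.036], "rotation": [0, 0, 0], "gripper": 0.03},
  {"delta_pos": [0, 0, -0.044], "rotation": [0, 0, 0], "gripper": 0.03},
  {"delta_pos": [0, 0, -0.052], "rotation": [0, 0, 0], "gripper": 0.03},
  {"delta_pos": [0, 0, -0.06], "rotation": [0, 0, 0], "gripper": 0.03},
  {"delta_pos": [0, 0, -0.06], "rotation": [0, 0, 0], "gripper": 0.03},
])

```text
time_s: 5.47
ee_pos: [0.5755, -0.0792, 0.1558]
tcp_rot: [0.057, -3.141, -0.0]
ft_force: [-0.3, 0.2, -3.4]
gripper_width: 0.458
grasp_force: 40.8
```

Run:
```python
from h import *
a=camera('scene');b=camera('top')
s=r.read_state();print(s['ee_pos'],s['tcp_rot'],s['ft_force'],s['gripper_width'])
m=cv2.inRange(cv2.cvtColor(b,cv2.COLOR_RGB2HSV),(0,180,90),(4,255,255));v,u=np.nonzero(m);k=(u<200);print('red top',u[k].mean() if k.any() else None,v[k].mean() if k.any() else None)
cv2.imwrite('pics/in.png',np.hstack([cv2.resize(i[y:y+h,x:x+w,::-1],(400,400),interpolation=cv2.INTER_CUBIC) for i,x,y,w,h in((a,235,185,60,60),(a,300,110,40,40))]))
```

```text
[ 0.57558943 -0.07918942  0.15627662] [ 5.72448860e-02 -3.14105485e+00  4.12801019e-05] [-0.56285468 -0.2955867  -2.78770978] 0.4609837890039738
red top 164.5 177.5
```

View pics/in.png

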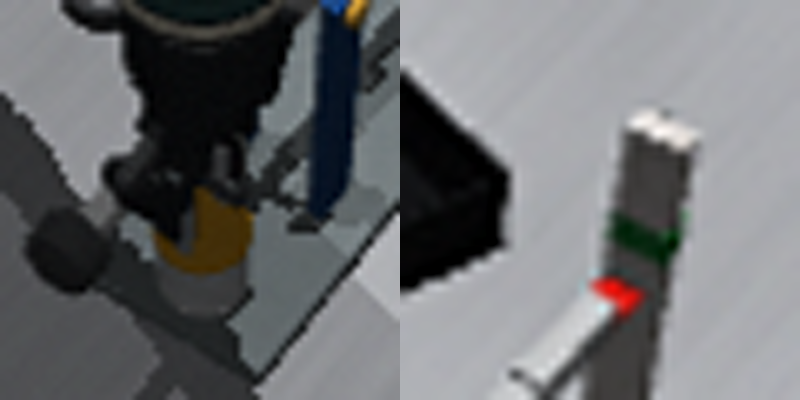

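The canister sits on the peg line, with its lid below the beam. The pointer is still low, below the green band. I'll lower it with the hook.

To row units: -0.018 m / 0.25 = -0.072, -0.017 m / 0.25 = -0.068.

Emit:
apply_moves([
  {"delta_pos": [0, 0, -0.012], "rotation": [0, 0, 0], "gripper": 0.03},
  {"delta_pos": [0, 0, -0.024], "rotation": [0, 0, 0], "gripper": 0.03},
  {"delta_pos": [0, 0, -0.036], "rotation": [0, 0, 0], "gripper": 0.03},
  {"delta_pos": [0, 0, -0.048], "rotation": [0, 0, 0], "gripper": 0.03},
  {"delta_pos": [0, 0, -0.058], "rotation": [0, 0, 0], "gripper": 0.03},
  {"delta_pos": [0, 0, -0.064], "rotation": [0, 0, 0], "gripper": 0.03},
  {"delta_pos": [0, 0, -0.068], "rotation": [0, 0, 0], "gripper": 0.03},
  {"delta_pos": [0, 0, -0.072], "rotation": [0, 0, 0], "gripper": 0.03},
])

```text
time_s: 6.23
ee_pos: [0.5755, -0.0791, 0.1382]
tcp_rot: [0.057, -3.141, -0.0]
ft_force: [-0.4, 1.7, 0.5]
gripper_width: 0.456
grasp_force: 40.9
```

```bash
cat >> h.py <<'E'
def tilt():
    i=camera('scene').astype(int)
    R=np.clip(i[...,0]-1.5*np.maximum(i[...,1],i[...,2])-40,0,None)[115:155,305:340]
    v,u=np.mgrid[115:155,305:340]; u,v=(R*u).sum()/R.sum(),(R*v).sum()/R.sum()
    # red block seen: intersect ray with the beam's vertical plane
    n=np.array([np.cos(.0365),np.sin(.0365),0]);p=np.array([.540,.0395,.2])
    o,d=ray('scene',u,v);X=o+d*(n@(p-o))/(n@d)
    return (u,v),X
E
python3 - <<'E'
from h import *
print(tilt());s=r.read_state();print(s['ee_pos'],s['ft_force'],s['gripper_width'])
E
```

```text
((np.float64(322.9177708495713), np.float64(131.90607950116913)), array([0.52825033, 0.36126581, 0.17941337]))
[ 0.57551136 -0.07917359  0.13806401] [ 0.44486662  0.31569369 -1.27901065] 0.4583622922798497
```

To row units: -0.002 m / 0.25 = -0.008, -0.0015 m / 0.25 = -0.006.

Emit:
apply_moves([
  {"delta_pos": [0, 0, -0.002], "rotation": [0, 0, 0], "gripper": 0.03},
  {"delta_pos": [0, 0, -0.004], "rotation": [0, 0, 0], "gripper": 0.03},
  {"delta_pos": [0, 0, -0.006], "rotation": [0, 0, 0], "gripper": 0.03},
  {"delta_pos": [0, 0, -0.008], "rotation": [0, 0, 0], "gripper": 0.03},
  {"delta_pos": [0, 0, -0.008], "rotation": [0, 0, 0], "gripper": 0.03},
])

```text
time_s: 6.7
ee_pos: [0.5756, -0.0792, 0.1363]
tcp_rot: [-0.057, 3.141, -0.0]
ft_force: [-0.6, 0.9, 0.2]
gripper_width: 0.458
grasp_force: 40.8
```

Run:
```python
from h import *
print(tilt());s=r.read_state();print(s['ee_pos'],s['ft_force'],s['gripper_width'])
```

```text
((np.float64(323.01417525773195), np.float64(130.62596649484536)), array([0.52829266, 0.36010667, 0.18730956]))
[ 0.5756112  -0.07924754  0.13627218] [-0.32561619  1.06817298 -0.34158315] 0.46114032783360526
```

To row units: -0.001 m / 0.25 = -0.004, -0.0005 m / 0.25 = -0.002.

Emit:
apply_moves([
  {"delta_pos": [0, 0, -0.002], "rotation": [0, 0, 0], "gripper": 0.03},
  {"delta_pos": [0, 0, -0.004], "rotation": [0, 0, 0], "gripper": 0.03},
  {"delta_pos": [0, 0, -0.004], "rotation": [0, 0, 0], "gripper": 0.03},
])

```text
time_s: 7.0
ee_pos: [0.5757, -0.0792, 0.1354]
tcp_rot: [-0.057, 3.141, -0.0]
ft_force: [-0.4, 1.2, 2.2]
gripper_width: 0.458
grasp_force: 41.2
```

Run:
```python
from h import *
print(tilt());s=r.read_state();print(s['ee_pos'],s['ft_force'],s['gripper_width'])
```

```text
((np.float64(323.1656785243742), np.float64(130.33498023715416)), array([0.52825631, 0.3611021 , 0.18809216]))
[ 0.57568094 -0.07921948  0.13545818] [-1.68005595  2.54821709  2.72593471] 0.46088110862128356
```

Emit:
apply_moves([
  {"delta_pos": [0, 0, 0], "rotation": [0, 0, 0], "gripper": 0.042},
  {"delta_pos": [0, 0, 0], "rotation": [0, 0, 0], "gripper": 0.046},
  {"delta_pos": [0, 0, 0], "rotation": [0, 0, 0], "gripper": 0.052},
  {"delta_pos": [0, 0, 0], "rotation": [0, 0, 0], "gripper": 0.06},
  {"delta_pos": [0, 0, 0], "rotation": [0, 0, 0], "gripper": 0.068},
  {"delta_pos": [0, 0, 0], "rotation": [0, 0, 0], "gripper": 0.068},
  {"delta_pos": [0, 0, 0], "rotation": [0, 0, 0], "gripper": 0.068},
  {"delta_pos": [0, 0, 0], "rotation": [0, 0, 0], "gripper": 0.068},
])

```text
time_s: 7.72
ee_pos: [0.5756, -0.0792, 0.1353]
tcp_rot: [0.057, -3.141, 0.0]
ft_force: [-0.8, -0.3, -1.0]
gripper_width: 0.797
grasp_force: 0.0
```

To row units: 0.165 m / 0.25 = 0.66, 0.135 m / 0.25 = 0.54.

Emit:
apply_moves([
  {"delta_pos": [0, 0, 0.02], "rotation": [0, 0, 0], "gripper": 0.068},
  {"delta_pos": [0, 0, 0.06], "rotation": [0, 0, 0], "gripper": 0.068},
  {"delta_pos": [0, 0, 0.12], "rotation": [0, 0, 0], "gripper": 0.068},
  {"delta_pos": [0, 0, 0.2], "rotation": [0, 0, 0], "gripper": 0.068},
  {"delta_pos": [0, 0, 0.3], "rotation": [0, 0, 0], "gripper": 0.068},
  {"delta_pos": [0, 0, 0.42], "rotation": [0, 0, 0], "gripper": 0.068},
  {"delta_pos": [0, 0, 0.54], "rotation": [0, 0, 0], "gripper": 0.068},
  {"delta_pos": [0, 0, 0.66], "rotation": [0, 0, 0], "gripper": 0.068},
])

```text
time_s: 8.38
ee_pos: [0.5752, -0.0791, 0.3029]
tcp_rot: [-0.057, 3.14, -0.0]
ft_force: [0.7, 0.0, -0.5]
gripper_width: 0.797
grasp_force: 0.0
```

Run:
```python
from h import *
print(tilt());s=r.read_state();print(s['ee_pos'],s['tcp_rot'],s['ft_force'],s['gripper_width'])
a=camera('scene');b=camera('top');np.save('s2.npy',a);np.save('t2.npy',b)
cv2.imwrite('pics/hung.png',np.hstack([cv2.resize(i[y:y+h,x:x+w,::-1],(400,400),interpolation=cv2.INTER_CUBIC) for i,x,y,w,h in((a,235,185,60,60),(a,280,110,60,60))]))
```

```text
((np.float64(323.1699262584162), np.float64(130.33664636101315)), array([0.5282547 , 0.36114608, 0.18804806]))
[ 0.57618468 -0.07936151  0.30827617] [-0.05705871  3.13412012 -0.00329407] [-4.01670216 -0.61144589  4.24514334] 0.7954802445859963
```

View pics/hung.png

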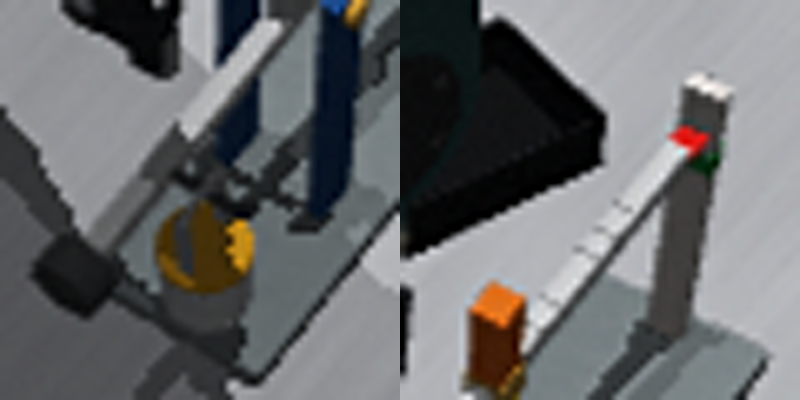

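The canister hangs free on the peg and the gripper is clear. The pointer (crop (690,138)) is at the upper stop. Next I'll locate the poise and calibrate the pointer reading.

```bash
cat >> h.py <<'E'
S0=np.array([.540,.0395,0]);XH=np.array([np.cos(.0365),np.sin(.0365),0]);YH=np.array([-np.sin(.0365),np.cos(.0365),0])
def redv(i):
    i=i.astype(int);R=np.clip(i[...,0]-1.5*np.maximum(i[...,1],i[...,2])-40,0,None)[115:155,305:340]
    v,u=np.mgrid[115:155,305:340];return (R*u).sum()/R.sum(),(R*v).sum()/R.sum()
def beampt(s,h,th): # s along beam, h above bar axis
    y=s*np.cos(th)-(h-.028)*np.sin(th); z=.2+s*np.sin(th)+(h-.028)*np.cos(th)
    return S0+YH*y+np.array([0,0,z])
def orange(n,i,z):
    h=cv2.cvtColor(i,cv2.COLOR_RGB2HSV);m=cv2.inRange(h,(5,170,150),(16,255,255))
    k,l,st,c=cv2.connectedComponentsWithStats(m)
    if k<2: return None
    j=1+np.argmax(st[1:,4]);X=onz(n,*c[j],z);return c[j],X,st[j,4],(X-S0)@XH,(X-S0)@YH
E
python3 - <<'E'
from h import *
np.set_printoptions(precision=4,suppress=True)
s0=np.load('s0.npy');s2=np.load('s2.npy')
print('red -',redv(s0),'red +',redv(s2))
for th in(-.07,0,.07): print(th,proj('scene',beampt(.316,.008,th)))
print(orange('top',np.load('t0.npy'),.233));print(orange('scene',s0,.233))
print(orange('scene',s2,.247),orange('top',np.load('t2.npy'),.247))
print(beampt(.1,.068,-.07),beampt(.1,.068,.07))
E
```

```text
red - (np.float64(321.439099283521), np.float64(138.90225179119756)) red + (np.float64(323.16645285439387), np.float64(130.33290570878768))
-0.07 [321.2334 136.9883]
0 [322.1737 132.679 ]
0.07 [322.9381 128.4865]
(array([216.6471, 172.5588]), array([0.538 , 0.1435, 0.233 ]), np.int32(34), np.float64(0.0017549493649145608), np.float64(0.10405086080279358))
(array([295., 157.]), array([0.5402, 0.1433, 0.233 ]), np.int32(25), np.float64(0.003993223057181287), np.float64(0.1037404135438624))
(array([294.1429, 155.3571]), array([0.5398, 0.137 , 0.247 ]), np.int32(28), np.float64(0.0033593986555541648), np.float64(0.09741038332632064)) (array([218.   , 171.625]), array([0.538 , 0.1375, 0.247 ]), np.int32(40), np.float64(0.0015430162103529936), np.float64(0.09801408921788338))
[0.5363 0.142  0.2329] [0.5365 0.1364 0.2469]
```

To row units: 0.216 m / 0.25 = 0.864, -0.037 m / 0.25 = -0.148.

Emit:
apply_moves([
  {"delta_pos": [-0.016, 0.1, 0], "rotation": [0, 0, 0], "gripper": 0.065},
  {"delta_pos": [-0.04, 0.24, 0], "rotation": [0, 0, 0], "gripper": 0.065},
  {"delta_pos": [-0.068, 0.4, 0], "rotation": [0, 0, 0], "gripper": 0.065},
  {"delta_pos": [-0.096, 0.56, 0], "rotation": [0, 0, 0], "gripper": 0.065},
  {"delta_pos": [-0.124, 0.72, 0], "rotation": [0, 0, 0], "gripper": 0.065},
  {"delta_pos": [-0.14, 0.82, 0], "rotation": [0, 0, 0], "gripper": 0.065},
  {"delta_pos": [-0.148, 0.864, 0], "rotation": [0, 0, 0], "gripper": 0.065},
  {"delta_pos": [-0.148, 0.864, 0], "rotation": [0, 0, 0], "gripper": 0.065},
])

```text
time_s: 9.2
ee_pos: [0.5378, 0.1387, 0.3]
tcp_rot: [0.062, -3.14, -0.0]
ft_force: [0.2, -0.4, 0.4]
gripper_width: 0.76
grasp_force: 0.0
```

Run:
```python
from h import *
s=r.read_state();print(s['ee_pos'],s['tcp_rot'],s['ft_force'])
a=camera('scene');print(redv(a))
cv2.imwrite('pics/straddle.png',cv2.resize(a[110:200,250:340,::-1],(500,500),interpolation=cv2.INTER_CUBIC))
```

```text
[0.53776726 0.13872482 0.29995671] [ 6.16147659e-02 -3.14012468e+00 -2.45532072e-04] [ 0.16286919 -0.44071992  0.35291905]
(np.float64(323.1581166549543), np.float64(130.33345045678143))
```

View pics/straddle.png

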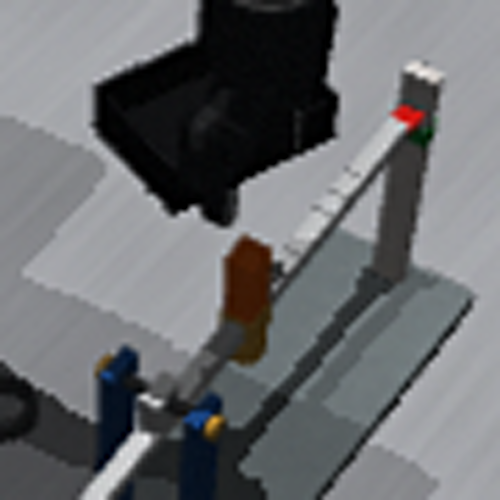

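The gripper hovers over the knob (crop (247,275)) with the fingers lined up along the beam. I'll descend and bring the inner finger near the knob.

To row units: -0.085 m / 0.25 = -0.34, -0.07 m / 0.25 = -0.28.

Emit:
apply_moves([
  {"delta_pos": [0, 0, -0.08], "rotation": [0, 0, 0], "gripper": 0.065},
  {"delta_pos": [0, 0, -0.18], "rotation": [0, 0, 0], "gripper": 0.065},
  {"delta_pos": [0, 0, -0.28], "rotation": [0, 0, 0], "gripper": 0.065},
  {"delta_pos": [0, 0, -0.34], "rotation": [0, 0, 0], "gripper": 0.065},
  {"delta_pos": [0, 0.016, -0.34], "rotation": [0, 0, 0], "gripper": 0.065},
  {"delta_pos": [0, 0.032, -0.34], "rotation": [0, 0, 0], "gripper": 0.065},
  {"delta_pos": [0, 0.048, -0.34], "rotation": [0, 0, 0], "gripper": 0.065},
  {"delta_pos": [0, 0.056, -0.34], "rotation": [0, 0, 0], "gripper": 0.065},
])

```text
time_s: 9.92
ee_pos: [0.5393, 0.1511, 0.2165]
tcp_rot: [-0.057, 3.139, 0.0]
ft_force: [-0.5, -0.4, 0.6]
gripper_width: 0.762
grasp_force: 0.0
```

To row units: 0.016 m / 0.25 = 0.064, 0.014 m / 0.25 = 0.056.

Emit:
apply_moves([
  {"delta_pos": [0, 0.008, 0], "rotation": [0, 0, 0], "gripper": 0.065},
  {"delta_pos": [0, 0.016, 0], "rotation": [0, 0, 0], "gripper": 0.065},
  {"delta_pos": [0, 0.024, 0], "rotation": [0, 0, 0], "gripper": 0.065},
  {"delta_pos": [0, 0.032, 0], "rotation": [0, 0, 0], "gripper": 0.065},
  {"delta_pos": [0, 0.04, 0], "rotation": [0, 0, 0], "gripper": 0.065},
  {"delta_pos": [-0.004, 0.048, 0], "rotation": [0, 0, 0], "gripper": 0.065},
  {"delta_pos": [-0.004, 0.056, 0], "rotation": [0, 0, 0], "gripper": 0.065},
  {"delta_pos": [-0.004, 0.064, 0], "rotation": [0, 0, 0], "gripper": 0.065},
])

```text
time_s: 10.58
ee_pos: [0.5375, 0.1669, 0.2153]
tcp_rot: [0.057, -3.141, 0.0]
ft_force: [-0.3, -2.5, 0.4]
gripper_width: 0.757
grasp_force: 0.9
```

Run:
```python
from h import *
s=r.read_state();print(s['ee_pos'],s['tcp_rot'],s['ft_force'])
a=camera('scene');print(redv(a),orange('scene',a,.247))
cv2.imwrite('pics/push.png',cv2.resize(a[110:200,250:340,::-1],(500,500),interpolation=cv2.INTER_CUBIC))
```

```text
[0.53753967 0.1668928  0.21529186] [ 5.70919919e-02 -3.14106259e+00  2.72720892e-04] [-0.25547616 -2.51852799  0.38019942]
(np.float64(323.01986276634165), np.float64(130.79956663055253)) None
```

View pics/push.png

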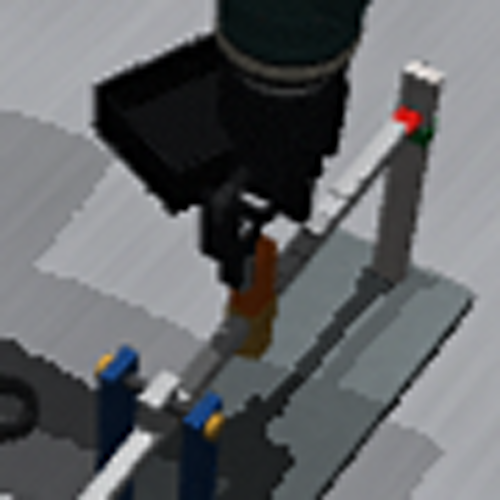

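The inner finger bears on the knob's side with about 2.5 N, and the poise is sliding. I'll push on.

To row units: 0.023 m / 0.25 = 0.092, 0.021 m / 0.25 = 0.084.

Emit:
apply_moves([
  {"delta_pos": [0, 0.012, 0], "rotation": [0, 0, 0], "gripper": 0.065},
  {"delta_pos": [0, 0.024, 0], "rotation": [0, 0, 0], "gripper": 0.065},
  {"delta_pos": [0, 0.036, 0], "rotation": [0, 0, 0], "gripper": 0.065},
  {"delta_pos": [0, 0.048, 0], "rotation": [0, 0, 0], "gripper": 0.065},
  {"delta_pos": [0, 0.06, 0], "rotation": [0, 0, 0], "gripper": 0.065},
  {"delta_pos": [-0.004, 0.072, 0], "rotation": [0, 0, 0], "gripper": 0.065},
  {"delta_pos": [-0.004, 0.084, 0], "rotation": [0, 0, 0], "gripper": 0.065},
  {"delta_pos": [-0.004, 0.092, 0], "rotation": [0, 0, 0], "gripper": 0.065},
])

```text
time_s: 11.3
ee_pos: [0.5366, 0.1902, 0.2153]
tcp_rot: [-0.057, 3.141, 0.0]
ft_force: [-0.4, -1.7, -0.6]
gripper_width: 0.765
grasp_force: 0.8
```

To row units: -0.006 m / 0.25 = -0.024, -0.005 m / 0.25 = -0.02.

Emit:
apply_moves([
  {"delta_pos": [0, -0.008, 0], "rotation": [0, 0, 0], "gripper": 0.065},
  {"delta_pos": [0, -0.02, 0], "rotation": [0, 0, 0], "gripper": 0.065},
  {"delta_pos": [0, -0.024, 0], "rotation": [0, 0, 0], "gripper": 0.065},
  {"delta_pos": [0, -0.024, 0], "rotation": [0, 0, 0], "gripper": 0.065},
  {"delta_pos": [0, -0.024, 0], "rotation": [0, 0, 0], "gripper": 0.065},
  {"delta_pos": [0, -0.024, 0], "rotation": [0, 0, 0], "gripper": 0.065},
  {"delta_pos": [0, -0.024, 0], "rotation": [0, 0, 0], "gripper": 0.065},
  {"delta_pos": [0, -0.024, 0], "rotation": [0, 0, 0], "gripper": 0.065},
])

```text
time_s: 11.97
ee_pos: [0.5366, 0.1838, 0.2153]
tcp_rot: [0.057, -3.141, -0.0]
ft_force: [0.1, -0.4, 1.1]
gripper_width: 0.76
grasp_force: 0.0
```

Run:
```python
from h import *
s=r.read_state();print(s['ee_pos'],s['ft_force']);print(redv(camera('scene')))
```

```text
[0.53657402 0.18382132 0.21527809] [ 0.13638894 -0.36895619  1.11544275]
(np.float64(323.1577847439916), np.float64(130.34343434343435))
```

Emit:
apply_moves([
  {"delta_pos": [0, 0.012, 0], "rotation": [0, 0, 0], "gripper": 0.065},
  {"delta_pos": [0, 0.024, 0], "rotation": [0, 0, 0], "gripper": 0.065},
  {"delta_pos": [0, 0.036, 0], "rotation": [0, 0, 0], "gripper": 0.065},
  {"delta_pos": [0, 0.048, 0], "rotation": [0, 0, 0], "gripper": 0.065},
  {"delta_pos": [0, 0.06, 0], "rotation": [0, 0, 0], "gripper": 0.065},
  {"delta_pos": [-0.004, 0.072, 0], "rotation": [0, 0, 0], "gripper": 0.065},
  {"delta_pos": [-0.004, 0.08, 0], "rotation": [0, 0, 0], "gripper": 0.065},
  {"delta_pos": [-0.004, 0.084, 0], "rotation": [0, 0, 0], "gripper": 0.065},
])

```text
time_s: 12.68
ee_pos: [0.5355, 0.2051, 0.2153]
tcp_rot: [-0.058, 3.141, 0.0]
ft_force: [-1.0, -1.8, -1.2]
gripper_width: 0.763
grasp_force: 0.8
```

To row units: -0.006 m / 0.25 = -0.024, -0.005 m / 0.25 = -0.02.

Emit:
apply_moves([
  {"delta_pos": [0, -0.008, 0], "rotation": [0, 0, 0], "gripper": 0.065},
  {"delta_pos": [0, -0.02, 0], "rotation": [0, 0, 0], "gripper": 0.065},
  {"delta_pos": [0, -0.024, 0], "rotation": [0, 0, 0], "gripper": 0.065},
  {"delta_pos": [0, -0.024, 0], "rotation": [0, 0, 0], "gripper": 0.065},
  {"delta_pos": [0, -0.024, 0], "rotation": [0, 0, 0], "gripper": 0.065},
  {"delta_pos": [0, -0.024, 0], "rotation": [0, 0, 0], "gripper": 0.065},
  {"delta_pos": [0, -0.024, 0], "rotation": [0, 0, 0], "gripper": 0.065},
  {"delta_pos": [0, -0.024, 0], "rotation": [0, 0, 0], "gripper": 0.065},
])

```text
time_s: 13.35
ee_pos: [0.5356, 0.1988, 0.2153]
tcp_rot: [0.057, -3.141, -0.0]
ft_force: [0.3, 1.0, -0.6]
gripper_width: 0.762
grasp_force: 0.0
```

Run:
```python
from h import *
s=r.read_state();print(s['ee_pos'],s['ft_force']);print(redv(camera('scene')))
```

```text
[0.53555869 0.19883464 0.21528391] [ 0.34642628  0.99223387 -0.59441819]
(np.float64(322.0862361937128), np.float64(135.3802039082413))
```

To row units: -0.004 m / 0.25 = -0.016.

Emit:
apply_moves([
  {"delta_pos": [0, -0.016, 0], "rotation": [0, 0, 0], "gripper": 0.065},
  {"delta_pos": [0, -0.016, 0], "rotation": [0, 0, 0], "gripper": 0.065},
  {"delta_pos": [0, -0.016, 0], "rotation": [0, 0, 0], "gripper": 0.065},
  {"delta_pos": [0, -0.016, 0], "rotation": [0, 0, 0], "gripper": 0.065},
  {"delta_pos": [0, -0.016, 0], "rotation": [0, 0, 0], "gripper": 0.065},
  {"delta_pos": [0, -0.016, 0], "rotation": [0, 0, 0], "gripper": 0.065},
  {"delta_pos": [0, -0.016, 0], "rotation": [0, 0, 0], "gripper": 0.065},
  {"delta_pos": [0, -0.016, 0], "rotation": [0, 0, 0], "gripper": 0.065},
])

```text
time_s: 14.07
ee_pos: [0.5356, 0.1948, 0.2153]
tcp_rot: [-0.057, 3.141, 0.0]
ft_force: [0.2, 0.1, -0.1]
gripper_width: 0.759
grasp_force: 0.0
```

Run:
```python
from h import *
for _ in range(14): print(np.round(redv(camera('scene')),2),end=' ')
a=camera('scene');np.save('s3.npy',a);print(r.read_state()['time_s'])
cv2.imwrite('pics/bal.png',cv2.resize(a[105:165,290:340,::-1],(500,600),interpolation=cv2.INTER_CUBIC))
```

```text
[322.17 134.37] [322.16 134.33] [322.16 134.37] [322.18 134.4 ] [322.18 134.39] [322.14 134.41] [322.15 134.4 ] [322.18 134.43] [322.17 134.43] [322.26 134.49] [322.26 134.49] [322.26 134.53] [322.35 134.55] [322.34 134.54] 14.8167
```

View pics/bal.png

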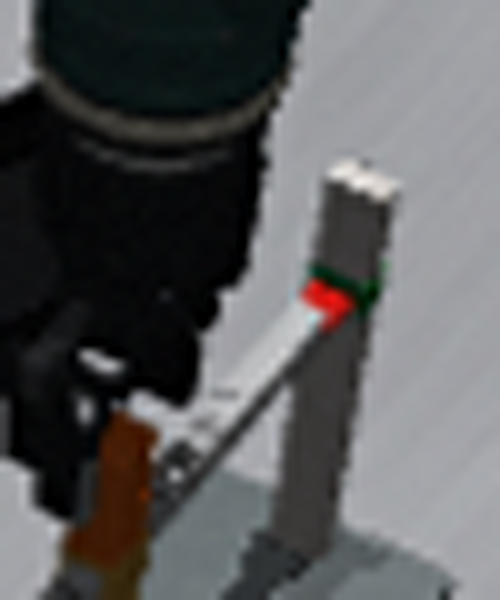

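The red pointer lies in the green band ((327,303) in the crop, row 134.5 against 134.6 expected for level). I'll withdraw straight up, let it settle and recheck.

Emit:
apply_moves([
  {"delta_pos": [0, 0, 0.04], "rotation": [0, 0, 0], "gripper": 0.065},
  {"delta_pos": [0, 0, 0.12], "rotation": [0, 0, 0], "gripper": 0.065},
  {"delta_pos": [0, 0, 0.22], "rotation": [0, 0, 0], "gripper": 0.065},
  {"delta_pos": [0, 0, 0.34], "rotation": [0, 0, 0], "gripper": 0.065},
  {"delta_pos": [-0.08, -0.08, 0.46], "rotation": [0, 0, 0], "gripper": 0.065},
  {"delta_pos": [-0.16, -0.16, 0.56], "rotation": [0, 0, 0], "gripper": 0.065},
  {"delta_pos": [-0.28, -0.24, 0.6], "rotation": [0, 0, 0], "gripper": 0.065},
  {"delta_pos": [-0.4, -0.32, 0.6], "rotation": [0, 0, 0], "gripper": 0.065},
])

```text
time_s: 15.48
ee_pos: [0.4353, 0.1142, 0.3671]
tcp_rot: [-0.058, 3.138, 0.0]
ft_force: [0.2, -0.8, 1.2]
gripper_width: 0.761
grasp_force: 0.0
```

Emit:
apply_moves([
  {"delta_pos": [0, 0, 0], "rotation": [0, 0, 0], "gripper": 0.065},
  {"delta_pos": [0, 0, 0], "rotation": [0, 0, 0], "gripper": 0.065},
  {"delta_pos": [0, 0, 0], "rotation": [0, 0, 0], "gripper": 0.065},
  {"delta_pos": [0, 0, 0], "rotation": [0, 0, 0], "gripper": 0.065},
  {"delta_pos": [0, 0, 0], "rotation": [0, 0, 0], "gripper": 0.065},
  {"delta_pos": [0, 0, 0], "rotation": [0, 0, 0], "gripper": 0.065},
  {"delta_pos": [0, 0, 0], "rotation": [0, 0, 0], "gripper": 0.065},
  {"delta_pos": [0, 0, 0], "rotation": [0, 0, 0], "gripper": 0.065},
])

```text
time_s: 16.15
ee_pos: [0.4358, 0.115, 0.365]
tcp_rot: [0.058, -3.141, 0.0]
ft_force: [0.0, 1.2, 0.1]
gripper_width: 0.761
grasp_force: 0.0
```

Run:
```python
from h import *
for _ in range(12): print(np.round(redv(camera('scene')),2),end=' ')
b=camera('top');h=cv2.cvtColor(b,cv2.COLOR_RGB2HSV)
s=r.read_state();print(s['time_s'],s['ee_pos'],s['ft_force'])
```

```text
[322.25 134.5 ] [322.25 134.49] [322.25 134.49] [322.22 134.49] [322.22 134.49] [322.22 134.48] [322.21 134.48] [322.22 134.48] [322.17 134.47] [322.17 134.47] [322.17 134.47] [322.17 134.47] 16.8 [0.43556949 0.11478689 0.36530381] [ 0.01238257  0.18446346 -0.27265484]
```

```bash
python3 -c "
from cell import r
print(r.hand_in())"
```

```text
the job is handed in; nothing more can be done
None
```

I handed the job in at about 17 s. The canister hangs by its bail on the peg hook, and the beam is at rest and level to an estimated 0.002 rad. The red pointer is inside the green band and the arm is clear of everything. The hand-in returned no verdict.

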